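# Take the painted puppet heads off the turntable

### The arm

A 6-joint arm with a two-finger parallel gripper is mounted at the origin on the work surface. World frame = base frame: x ahead of the robot, y to its left, z up, the work surface at z = 0. Lengths are in m, angles in rad, forces in N, time in s.
With the tool pointing down it reaches from about 0.325 to 0.925 m from the base axis. Payload 3.1 kg.
Tool frame: the origin (TCP) lies at the very end of the fingers, on their centre line; the grasp point (between the pads) lies 19 mm behind it; z points along the fingers, y is the line along which they close (so a half turn about z gives the same grasp; the last joint's range is limited). The gripper opens to 85 mm and grips with 20 to 120 N. Pads are 22 mm wide; open, the fingers measure 114 mm over their backs; the gripper's body (76 mm by 85 mm) begins 54 mm behind the grasp point. The pads swing forward as they close: fully open they stand 13 mm farther back than shut.
Start: joints at [-1.411, 0.217, 1.613, -0, 1.311, -0.112], TCP at [0.168, -0.602, 0.231] pointing down, gripper open.
Joint ranges: [-2.75, 2.75], [-0.78, 2.1], [0.31, 2.55], [-1.13, 4.27], [0.13, 2.63], [-2.58, 2.58]. Speed limits (rad/s): [2.79, 2.79, 3.14, 3.14, 3.14, 3.14].

### API

Orientations are given as a unit quaternion [x, y, z, w].
In Python, from station import ctrl gives the robot as it stands. The module is installed in compiled form; this text tells all that it offers.
- The arm moves only by the tool apply_moves, never from a script. Its argument "increments" is a list of rows, each an object with "gripper": the opening, from 0 (shut) to 1 (fully open); "xyz": the shift along the tool's x, y, z in m, a list of three; "turn": the turn about the tool's z in degrees. In form: [{"gripper": gripper, "xyz": [tx, ty, tz], "turn": turn}, ...]. A call has 1 to 12 rows; each row shifts and turns the commanded pose from where the row before left it, along the tool's axes as they then stand; what a row does not reach is not made up. A row lasts 1/10 s, in which the tool goes at most 50 mm and 8.59 degrees, less where a joint would pass 70% of its speed; a pose out of reach is approached as far as the arm can. A call with a gripper value outside its range is refused whole. The fingers move at their own pace and stop on an object; "squeeze" is the grip in N (left out, the last holds). Time passes only in rows, so rows that do not move let the fingers close. It gives the time, the measured TCP pose, the force, the opening and the grip force at its end, in the units of the state.
- ctrl.sense(): the state, without advancing time (a new reading comes with each control period).
- ctrl.grab_frame(name): name is "scene" or "top" or "wrist"; returns the picture (420x560x3 uint8, red, green, blue); there is no depth.
- ctrl.calibration(name): a dict with "fovy" (degrees; the focal length in pixels is half the picture's height over the tangent of half this angle, whatever the lens; pixels are square), "cx", "cy" (the principal point, pixels), "world_to_cam" (4x4, takes a point from world to camera coordinates). Camera axes: x right, y down, z forward; pixel columns grow to the right and rows downward; lengths in m; the calibration is good to about 2 mm. A picture is of the moment at which its call begins: read the wrist's pose just before it. calibration takes no time and is no camera call; for the wrist camera it gives the pose at the moment of the call.
- ctrl.close_job(): hands the job in; it is judged then, once.
The state is a dict: "t": time; "joints": joint angles; "joint_vel": joint speeds; "effort": joint torques, N m; "position": TCP position; "orientation": TCP orientation; "contact_force": force on the tool from outside, world axes, zero at the start; "moment": the same for the moment, N m; "width": finger opening in m; "gripper_force": force on a finger pad.
Only numpy, scipy, OpenCV 4.12 (cv2) and the standard library are available. Lean on these libraries where they do the work, as an engineer would, in place of code of your own. Each camera call takes 0.05 s, during which the arm holds its last target. There are 200 camera calls.

### The job

Stop the painting turntable: press the mushroom button on its stop box fully down and let it spring up, then twist the mushroom clockwise as far as it goes to reset it. Only then pick up the plywood carrier by its bridge handle, lift it at least 10 cm clear of the turntable with both puppet heads left standing on it, and finish while holding it there in the air, level and still. Keep the carrier level all the way, do not touch the freshly painted heads, and leave the other things on the bench where they are.

Things in the scene. Friction and masses are not known exactly. Their poses are not given: they have to be found in the camera images.
- turntable: Painting turntable, fixed to the bench: grey round foot under a round steel plate 250 mm across, 10 mm thick. Origin under its centre on the bench; the plate's flat top is 50 mm above the origin. The plate does not turn now.
- stop_box: Stop box, fixed to the bench: grey box 95 x 95 mm, 55 mm high, with a black collar (52 mm across, 5 mm high) and the mushroom button upright in the middle of its top. It stands to one side of the turntable, left or right. Origin under its centre on the bench.
- stop_cap (a point): Centre of the flat top of the red mushroom, 94 mm above the bench when not pressed. The mushroom is a plain round cap 40 mm across and 18 mm thick, on a 22 mm thick stem; below the cap 16 mm are free down to the collar. The z axis points up. A white line on the top, from the centre towards the rim, turns with it (it runs along -x of this point).
- stop_push (a joint): How far the mushroom is pressed down, in m: 0 up, 0.007 fully down. A spring pushes it up again; it starts to move at about 2 N and is fully down at about 7.5 N. It does not latch.
- stop_turn (a joint): How far the mushroom is turned clockwise seen from above, in rad, from 0 to its stop at 1.3 (reset); it starts somewhere between 0 and 0.25. It turns stiffly (0.06 N m) at any height and stays where it is left.
- carrier: Plywood carrier lying loose on the turntable, about 0.32 kg: a board 190 (x) x 150 (y) mm, 8 mm thick, its rim reaching 20 mm above the underside, with a bridge handle lengthwise over its middle: posts at x = +-74 mm (12 x 26 mm) under a flat wooden bar along x. Origin at the centre of its underside, z up. At the start it is turned up to 1.2 rad either way.
- handle (a point): Centre of the carrier's handle bar, 118 mm above the carrier's underside and above the board's centre; axes as the carrier's. The bar is 160 mm long (x), 16 mm wide (y) and 24 mm high; between the posts 136 mm of it are free.
- head_a: Puppet head standing loose on the carrier, off-white with a dark cap and a round foot 40 mm across; 62 mm high, 44 mm at its widest (56 mm over the ears), about 80 g. Stands on the +y side of the handle, about 42 mm from the middle line. Origin at the centre of its underside, z up.
- head_b: A puppet head like head_a, standing on the carrier on the -y side of the handle. Origin at the centre of its underside, z up.
- glue_bottle: Bystander: white bottle 60 mm across, 170 mm high, standing beyond the work. Origin at the centre of its underside.
- paint_jar: Bystander: glass jar 68 mm across, 75 mm high, standing beyond the work. Origin at the centre of its underside.
- parts_tub: Bystander: open clear plastic tub 130 x 100 x 55 mm at the left. Origin at the centre of its underside.
- screwdriver: Bystander: screwdriver lying on the bench at the right, its length along its x axis. Origin under its middle.
Things that resemble listed ones, but are neither listed nor needed, are in the scene too. Several things have the shape of the carrier; the one meant has the colours described above. Leave any purple look-alike of the stop_box alone.

How it is judged:
On the way, in this order (a step that is already met when the one before it is completed fails the run):
1. the mushroom is pressed fully down (at least 5 of 7 mm) (value of joint stop_push above 0.005 m), for 0.05 s.
2. the mushroom is up again and turned clockwise to its stop (at least 1.1 of 1.3 rad), the carrier still on the turntable (value of joint stop_turn above 1.1 rad and value of joint stop_push below 0.003 m and z of carrier in the frame of turntable below 0.056 m), for 0.1 s.
3. the carrier is lifted clear of the turntable by the gripper (z of carrier in the frame of turntable above 0.07 m and contact force between carrier and turntable below 0.1 N and contact force between carrier and the fingers above 2 N), for 0.2 s.
At the end, for the whole second after the job is handed in: The gripper alone holds the carrier, its underside at least 90 mm above the turntable plate, level within 0.12 rad and still (under 0.03 m/s and 0.2 rad/s); both heads stand upright (within 0.2 rad) on its board; the mushroom is up (pressed less than 3 mm) and still turned at least 1.1 rad (z of carrier in the frame of turntable above 0.14 m and contact force between carrier and the fingers above 2 N and contact force between carrier and turntable below 0.1 N and contact force between carrier and stop_box below 0.1 N and contact force between carrier and glue_bottle below 0.1 N and angle between carrier's own z axis and vertical below 0.12 rad and linear speed of carrier below 0.03 m/s and angular speed of carrier below 0.2 rad/s and angle between each of head_a, head_b's own z axis and vertical below 0.2 rad and z of head_a in the frame of carrier between 0.004 and 0.014 m and z of head_b in the frame of carrier between 0.004 and 0.014 m and horizontal distance between each of head_a, head_b and carrier below 0.12 m and value of joint stop_turn above 1.1 rad and value of joint stop_push below 0.003 m); the arm keeps its last pose, push and grip.
It fails at once if a painted head is touched by the robot (contact force between any of head_a, head_b and the arm above 0.5 N or contact force between any of head_a, head_b and the fingers above 0.5 N).
It fails at once if the carrier tips more than 0.26 rad (15 degrees) (angle between carrier's own z axis and vertical above 0.26 rad).
It fails at once if a bystander is moved more than 30 mm (distance of any of glue_bottle, paint_jar, parts_tub, screwdriver from where it was at the start of the episode above 0.03 m).
It also fails if it takes over 59 s, if anything falls off the work surface, if the arm or the gripper's body presses on something with over 40 N, if the wrist force passes 120 N, or if a joint passes its speed limit or range.

## Working session

There is one attempt and no reset: what is moved stays moved. The work goes in short steps, Python scripts to look and compute and a tool call to move; the robot and the scene stay as the last step left them, time stands still between calls to the robot, and variables do not carry over. Pictures are saved under pics/ and viewed, at most 10 in all, crops included, and the job is handed in when it is done.

Besides the shell and the picture viewer there is one more tool, called after ">>>" in YAML: its name, and indented under it one key for each argument. apply_moves: Moves the arm, as the interface text tells. Its arguments: {"type":"object","properties":{"increments":{"type":"array","items":{"type":"object","properties":{"gripper":{"type":"number"},"xyz":{"type":"array","items":{"type":"number"}},"turn":{"type":"number"}}}},"squeeze":{"type":"number"}},"required":["increments"]}

```bash
mkdir -p pics; python3 - <<'E'
from station import ctrl
import cv2,numpy as np
s=ctrl.sense();print(s['t'],s['position'],s['orientation'],s['width'])
for n in("scene","top"):
    im=ctrl.grab_frame(n);cv2.imwrite(f'pics/{n}0.png',im[:,:,::-1])
    c=ctrl.calibration(n);print(n,c['fovy'],c['cx'],c['cy'],np.round(c['world_to_cam'],4).tolist())
E
```

```text
0.0 [ 0.16767936 -0.60123833  0.22997016] [ 9.90780769e-01  1.35469686e-01 -4.09241207e-05 -1.19576103e-03] 0.08527283856241043
scene 56.245040485944806 273.5781833123234 207.63996869887666 [[0.0811, 0.9967, 0.0012, -0.0516], [0.6185, -0.0493, -0.7843, -0.2348], [-0.7816, 0.0643, -0.6204, 1.4707], [0.0, 0.0, 0.0, 1.0]]
top 50.90060565510188 280.16062121472805 205.5980186470604 [[0.0291, -0.9996, 0.0018, -0.0036], [-0.9921, -0.0292, -0.1219, 0.5314], [0.1219, 0.0018, -0.9925, 1.3684], [0.0, 0.0, 0.0, 1.0]]
```

View pics/scene0.png

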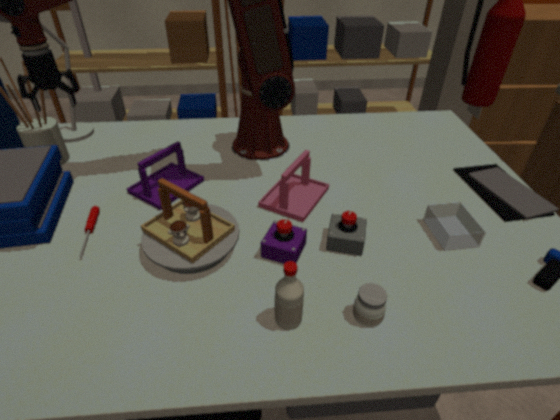

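View pics/top0.png

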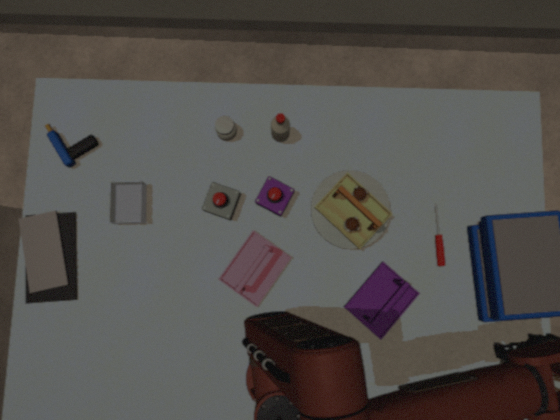

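Stop-box candidates in the top view are grey at (221,200) and purple at (275,196). The grey one fits. Carrier candidates are plywood on the steel plate at (352,210), pink at (256,268) and purple at (382,300). The plywood one fits. I'll confirm both in an enlarged crop.

```bash
python3 - <<'E'
import cv2,numpy as np
im=cv2.imread('pics/top0.png')
a=cv2.resize(im[160:260,195:395],None,fx=4,fy=4,interpolation=cv2.INTER_CUBIC)
b=cv2.convertScaleAbs(a,alpha=1.6)
cv2.imwrite('pics/crop1.png',b)
E
```

```text
(no output)
```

View pics/crop1.png

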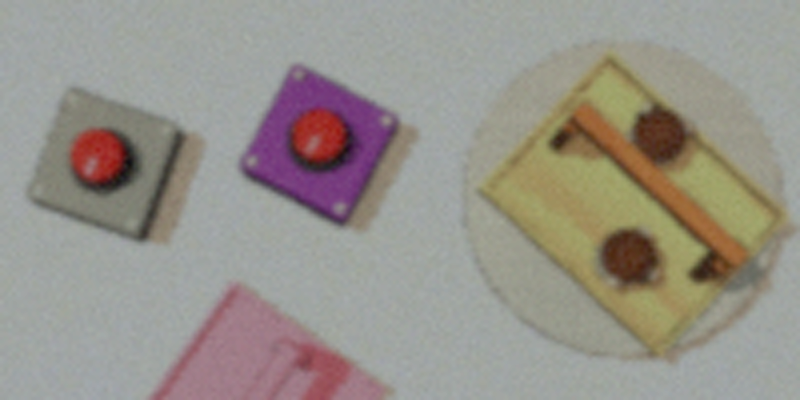

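The crop confirms both. The grey box has its red cap at crop (100,157), i.e. px (220,199.3), with the white line towards lower-left. The plywood carrier's handle bar runs from crop (583,110) to (738,258), with one head on either side.

```bash
cat > h.py <<'E'
from station import ctrl
import numpy as np,cv2
def ray(n,u,v,z,c=None):
    c=c or ctrl.calibration(n);f=210/np.tan(np.radians(c['fovy']/2))
    T=np.array(c['world_to_cam']);R=T[:3,:3];o=-R.T@T[:3,3]
    d=R.T@np.array([(u-c['cx'])/f,(v-c['cy'])/f,1]);return o+d*(z-o[2])/d[2]
def proj(n,p,c=None):
    c=c or ctrl.calibration(n);f=210/np.tan(np.radians(c['fovy']/2))
    q=(np.array(c['world_to_cam'])@np.r_[p,1])[:3];return c['cx']+f*q[0]/q[2],c['cy']+f*q[1]/q[2]
E
python3 - <<'E'
from h import *
np.set_printoptions(precision=4,suppress=True)
cap=ray('top',220,199.3,.094);print('cap',cap,proj('scene',cap))
a=ray('top',340.75,187.5,.18);b=ray('top',379.5,224.5,.18)
print(a,b,np.linalg.norm(a-b),(a+b)/2,np.degrees(np.arctan2(*(a-b)[1::-1])),proj('scene',a),proj('scene',b))
for u,v in((195+661/4,160+136/4),(195+628/4,160+257/4)):print('head',ray('top',u,v,.12))
print('tt',ray('top',352,210,.05))
for u,v in((280,128),(275,196)):print(ray('top',u,v,.1))
s=ctrl.sense();from scipy.spatial.transform import Rotation as R;print(R.from_quat(s['orientation']).as_matrix())
c=ctrl.calibration('wrist');T=np.array(c['world_to_cam']);print(-T[:3,:3].T@T[:3,3],T[2,:3],c['fovy'])
E
```

```text
cap [0.5376 0.1952 0.094 ] (np.float64(346.5759661850516), np.float64(213.22935603295085))
[ 0.5702 -0.1596  0.18  ] [ 0.4676 -0.2703  0.18  ] 0.15095697031259422 [ 0.5189 -0.2149  0.18  ] 47.183882719170406 (np.float64(202.15580806450743), np.float64(200.90009808753499)) (np.float64(159.7273465823763), np.float64(178.06132052055239))
head [ 0.5624 -0.2262  0.12  ]
head [ 0.4711 -0.2024  0.12  ]
tt [ 0.5218 -0.2134  0.05  ]
[0.7642 0.0194 0.1   ]
[0.5518 0.0283 0.1   ]
[[ 0.9633  0.2685 -0.0004]
 [ 0.2685 -0.9633  0.0022]
 [ 0.0002 -0.0022 -1.    ]]
[ 0.237  -0.5825  0.3729] [-0.2719 -0.0732 -0.9595] 64.18945894163194
```

>>> apply_moves:
  increments:
    - {"gripper": 1,"xyz": [0,0,0],"turn": -7.5}
    - {"gripper": 1,"xyz": [0,0,0],"turn": -7.5}
    - {"gripper": 1,"xyz": [0,0,0],"turn": -7.5}
    - {"gripper": 1,"xyz": [0,0,0],"turn": -7.5}
    - {"gripper": 1,"xyz": [0,0,0],"turn": -7.5}
    - {"gripper": 1,"xyz": [0,0,0],"turn": -7.5}
    - {"gripper": 1,"xyz": [0,0,0],"turn": -7.5}
    - {"gripper": 1,"xyz": [0,0,0],"turn": -7.5}
    - {"gripper": 0,"xyz": [0.039,0.007,0],"turn": 0}
    - {"gripper": 0,"xyz": [0.039,0.007,0],"turn": 0}
    - {"gripper": 0,"xyz": [0.039,0.007,0],"turn": 0}
    - {"gripper": 0,"xyz": [0.039,0.007,0],"turn": 0}

```text
t: 1.3
position: [0.234, -0.4562, 0.2305]
orientation: [0.79, 0.612, 0.0, -0.001]
contact_force: [-0.3, -0.6, 0.6]
width: 0.0284
gripper_force: 0.0
```

>>> apply_moves:
  increments:
    - {"gripper": 0,"xyz": [0.039,0.007,0],"turn": 0}
    - {"gripper": 0,"xyz": [0.039,0.007,0],"turn": 0}
    - {"gripper": 0,"xyz": [0.039,0.007,0],"turn": 0}
    - {"gripper": 0,"xyz": [0.039,0.007,0],"turn": 0}
    - {"gripper": 0,"xyz": [0.039,0.007,0],"turn": 0}
    - {"gripper": 0,"xyz": [0.039,0.007,0],"turn": 0}
    - {"gripper": 0,"xyz": [0.039,0.007,0],"turn": 0}
    - {"gripper": 0,"xyz": [0.039,0.007,0],"turn": 0}
    - {"gripper": 0,"xyz": [0.039,0.007,0],"turn": 0}
    - {"gripper": 0,"xyz": [0.039,0.007,0],"turn": 0}
    - {"gripper": 0,"xyz": [0.039,0.007,0],"turn": 0}
    - {"gripper": 0,"xyz": [0.039,0.007,0],"turn": 0}

```text
t: 2.5
position: [0.4318, -0.0239, 0.231]
orientation: [0.79, 0.613, -0.0, -0.0]
contact_force: [-0.0, -0.6, 0.5]
width: 0.0005
gripper_force: 0.0
```

>>> apply_moves:
  increments:
    - {"gripper": 0,"xyz": [0.039,0.009,0],"turn": 0}
    - {"gripper": 0,"xyz": [0.039,0.009,0],"turn": 0}
    - {"gripper": 0,"xyz": [0.039,0.009,0],"turn": 0}
    - {"gripper": 0,"xyz": [0.039,0.009,0],"turn": 0}
    - {"gripper": 0,"xyz": [0.03,0.008,0],"turn": 0}
    - {"gripper": 0,"xyz": [0,0,0],"turn": 0}
    - {"gripper": 0,"xyz": [0,0,0],"turn": 0}

```text
t: 3.2
position: [0.5202, 0.1438, 0.2305]
orientation: [0.79, 0.613, -0.001, -0.0]
contact_force: [0.3, 0.3, 0.2]
width: -0.0003
gripper_force: 0.0
```

```bash
python3 - <<'E'
from h import *
import json
s=ctrl.sense();c=ctrl.calibration('wrist');im=ctrl.grab_frame('wrist')
cv2.imwrite('pics/w1.png',im[:,:,::-1])
c['world_to_cam']=np.array(c['world_to_cam']).tolist();json.dump(c,open('w1.json','w'))
print(s['position'],s['orientation'],s['joints'],proj('wrist',[.5376,.1952,.094],c))
E
```

```text
[0.52015896 0.14377363 0.23053279] [ 7.89827492e-01  6.13328209e-01 -9.92050580e-04 -2.37183364e-04] [ 1.39920383e-01  3.71566642e-02  1.81445247e+00 -5.97975149e-04
  1.29194091e+00  3.90345919e-01] (np.float64(280.59299320670146), np.float64(138.23592766572574))
```

View pics/w1.png

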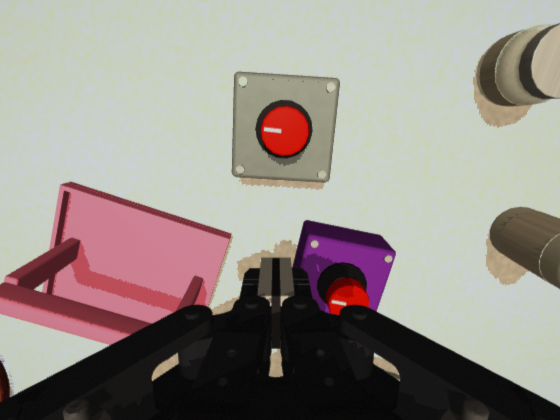

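The wrist view shows the grey box with its red cap centred at about (284,130) and the white line pointing left to (264,130). The purple look-alike is at the lower right.

```bash
python3 - <<'E'
from h import *
import json
c=json.load(open('w1.json'));im=cv2.imread('pics/w1.png').astype(int)[60:190,220:350]
m=(im[:,:,2]>150)&(im[:,:,1]<70);ys,xs=np.nonzero(m);
(u,v),r=cv2.minEnclosingCircle(np.c_[xs,ys].astype(np.float32));u+=220;v+=60
p=ray('wrist',u,v,.094,c);print(u,v,r,p)
d=p-ctrl.sense()['position'];a=np.array([.2476,.9688]);print('tx,ty',d[:2]@a,d[:2]@[.9688,-.2476])
E
```

```text
284.174072265625 130.27037048339844 24.43443489074707 [0.54194515 0.20059162 0.094     ]
tx,ty 0.061117883484688766 0.007071537215520024
```

>>> apply_moves:
  increments:
    - {"gripper": 0,"xyz": [0.03,0.003,0],"turn": 0}
    - {"gripper": 0,"xyz": [0.03,0.004,0],"turn": 0}
    - {"gripper": 0,"xyz": [0,0,0.04],"turn": 0}
    - {"gripper": 0,"xyz": [0,0,0.04],"turn": 0}
    - {"gripper": 0,"xyz": [0,0,0.04],"turn": 0}
    - {"gripper": 0,"xyz": [0,0,0.015],"turn": 0}
    - {"gripper": 0,"xyz": [0,0,0.004],"turn": 0}
    - {"gripper": 0,"xyz": [0,0,0.003],"turn": 0}
    - {"gripper": 0,"xyz": [0,0,0],"turn": 0}
    - {"gripper": 0,"xyz": [0,0,0],"turn": 0}

```text
t: 4.25
position: [0.5441, 0.2, 0.0917]
orientation: [0.79, 0.613, 0.002, 0.001]
contact_force: [-2.3, -1.5, 3.5]
width: -0.0001
gripper_force: 1.8
```

>>> apply_moves:
  increments:
    - {"gripper": 0,"xyz": [0,0,0.003],"turn": 0}
    - {"gripper": 0,"xyz": [0,0,0.003],"turn": 0}
    - {"gripper": 0,"xyz": [0,0,0.002],"turn": 0}
    - {"gripper": 0,"xyz": [0,0,0],"turn": 0}

```text
t: 4.65
position: [0.5447, 0.2002, 0.0868]
orientation: [0.79, 0.613, 0.001, 0.001]
contact_force: [-8.2, -3.5, 22.3]
width: 0.0002
gripper_force: 11.1
```

>>> apply_moves:
  increments:
    - {"gripper": 0,"xyz": [0,0,-0.02],"turn": 0}
    - {"gripper": 1,"xyz": [0,0,-0.04],"turn": 0}
    - {"gripper": 1,"xyz": [0,0,-0.04],"turn": 0}
    - {"gripper": 1,"xyz": [0,0,0],"turn": 0}
    - {"gripper": 1,"xyz": [0,0,0],"turn": 0}
    - {"gripper": 1,"xyz": [0,0,0],"turn": 0}
    - {"gripper": 1,"xyz": [0,0,0],"turn": 0}

```text
t: 5.35
position: [0.5413, 0.1997, 0.1793]
orientation: [0.79, 0.613, -0.001, -0.001]
contact_force: [0.7, -0.3, -0.3]
width: 0.0849
gripper_force: 0.0
```

```bash
python3 - <<'E'
from h import *
from scipy.spatial.transform import Rotation as R
s=ctrl.sense();c=ctrl.calibration('wrist');im=ctrl.grab_frame('wrist')
cv2.imwrite('pics/w2.png',im[:,:,::-1]);im=im.astype(int)
m=((im[:,:,0]>130)&(im[:,:,1]<70)&(im[:,:,2]<70)).astype(np.uint8)
n,l,st,ce=cv2.connectedComponentsWithStats(m)
for i in range(1,n):
    if st[i,4]>200:print(st[i],ce[i],ray('wrist',*ce[i],.094,c))
print(s['position'],s['width'],R.from_quat(s['orientation']).as_matrix().round(3))
E
```

```text
[ 250  193   54   52 2066] [276.97531462 218.73136496] [0.54260084 0.20072889 0.094     ]
[0.54130487 0.19967821 0.17929924] 0.08492123853613091 [[ 0.249  0.968 -0.003]
 [ 0.968 -0.249 -0.001]
 [-0.001 -0.003 -1.   ]]
```

View pics/w2.png

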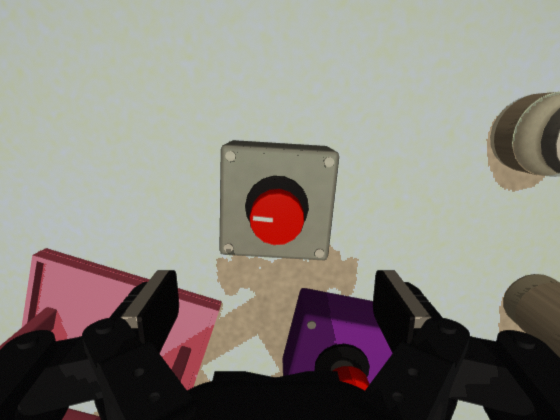

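The cap is at (277,218), centred between the pads. I'll descend around it and grip.

>>> apply_moves:
  increments:
    - {"gripper": 1,"xyz": [0.001,0.001,0.04],"turn": 0}
    - {"gripper": 1,"xyz": [0,0,0.04],"turn": 0}
    - {"gripper": 1,"xyz": [0,0,0.022],"turn": 0}
    - {"gripper": 1,"xyz": [0,0,0.01],"turn": 0}
    - {"gripper": 1,"xyz": [0,0,0],"turn": 0}
    - {"gripper": 0,"xyz": [0,0,0],"turn": 0}
    - {"gripper": 0,"xyz": [0,0,0],"turn": 0}
    - {"gripper": 0,"xyz": [0,0,0],"turn": 0}
    - {"gripper": 0,"xyz": [0,0,0],"turn": 0}
    - {"gripper": 0,"xyz": [0,0,0],"turn": 0}
  squeeze: 30

```text
t: 6.4
position: [0.5424, 0.2016, 0.0703]
orientation: [0.79, 0.612, -0.001, -0.001]
contact_force: [-4.5, 2.6, 3.4]
width: 0.0385
gripper_force: 32.1
```

>>> apply_moves:
  increments:
    - {"gripper": 0,"xyz": [0,0,0],"turn": 7.5}
    - {"gripper": 0,"xyz": [0,0,0],"turn": 7.5}
    - {"gripper": 0,"xyz": [0,0,0],"turn": 7.5}
    - {"gripper": 0,"xyz": [0,0,0],"turn": 7.5}
    - {"gripper": 0,"xyz": [0,0,0],"turn": 7.5}
    - {"gripper": 0,"xyz": [0,0,0],"turn": 7.5}
    - {"gripper": 0,"xyz": [0,0,0],"turn": 7.5}
    - {"gripper": 0,"xyz": [0,0,0],"turn": 7.5}
    - {"gripper": 0,"xyz": [0,0,0],"turn": 7.5}
    - {"gripper": 0,"xyz": [0,0,0],"turn": 6}
    - {"gripper": 0,"xyz": [0,0,0],"turn": 0}
    - {"gripper": 0,"xyz": [0,0,0],"turn": 0}

```text
t: 7.6
position: [0.5437, 0.2, 0.0702]
orientation: [1.0, 0.02, 0.0, 0.001]
contact_force: [-3.2, -3.6, 4.0]
width: 0.0386
gripper_force: 32.2
```

```bash
python3 - <<'E'
from h import *
from scipy.spatial.transform import Rotation as R
s=ctrl.sense();M=R.from_quat(s['orientation']).as_matrix();print(np.degrees(np.arctan2(M[1,0],M[0,0])),s['moment'],s['joints'])
E
```

```text
2.2821675006382782 [-0.66980484  0.36138662  0.42797437] [ 2.32206961e-01  3.10165608e-01  1.83043764e+00 -1.78468968e-03
  1.00113539e+00  1.76413474e+00]
```

>>> apply_moves:
  increments:
    - {"gripper": 1,"xyz": [0,0,0],"turn": 0}
    - {"gripper": 1,"xyz": [0,0,0],"turn": 0}
    - {"gripper": 1,"xyz": [0,0,0],"turn": 0}
    - {"gripper": 1,"xyz": [0,0,0],"turn": 0}
    - {"gripper": 1,"xyz": [0,0,0],"turn": 0}
    - {"gripper": 1,"xyz": [0,0,-0.02],"turn": 0}
    - {"gripper": 1,"xyz": [0,0,-0.04],"turn": 0}
    - {"gripper": 1,"xyz": [0,0,-0.05],"turn": 0}
    - {"gripper": 1,"xyz": [0,0,-0.05],"turn": 0}
    - {"gripper": 1,"xyz": [0,0,0],"turn": 0}
    - {"gripper": 1,"xyz": [0,0,0],"turn": 0}

```text
t: 8.7
position: [0.545, 0.201, 0.2318]
orientation: [1.0, 0.018, 0.002, -0.001]
contact_force: [0.2, -0.6, -1.3]
width: 0.0855
gripper_force: 0.0
```

```bash
python3 - <<'E'
from h import *
im=ctrl.grab_frame('wrist')
cv2.imwrite('pics/w3.png',im[:,:,::-1]);print(ctrl.sense()['position'])
E
```

```text
[0.54348804 0.20062491 0.22925471]
```

View pics/w3.png

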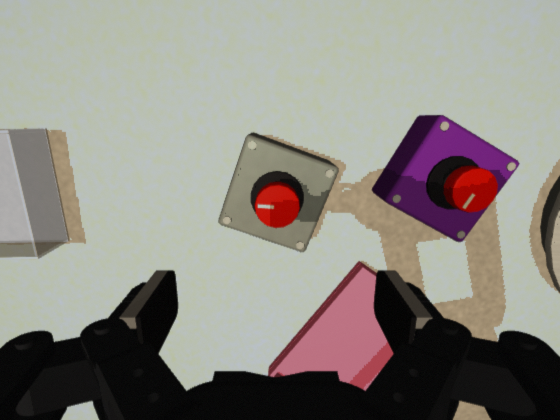

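The white line is still left in the tool frame at (265,206), so the mushroom turned with the gripper by about 73°, and it is up again. Next, hover over the carrier.

>>> apply_moves:
  increments:
    - {"gripper": 1,"xyz": [0,0,-0.04],"turn": 0}
    - {"gripper": 1,"xyz": [-0.004,0.041,-0.03],"turn": 0}
    - {"gripper": 1,"xyz": [-0.004,0.041,0],"turn": 0}
    - {"gripper": 1,"xyz": [-0.004,0.041,0],"turn": 0}
    - {"gripper": 1,"xyz": [-0.004,0.041,0],"turn": 0}
    - {"gripper": 1,"xyz": [-0.004,0.041,0],"turn": 0}
    - {"gripper": 1,"xyz": [-0.004,0.041,0],"turn": 0}
    - {"gripper": 1,"xyz": [-0.004,0.041,0],"turn": 0}
    - {"gripper": 1,"xyz": [-0.004,0.041,0],"turn": 0}
    - {"gripper": 1,"xyz": [-0.004,0.041,0],"turn": 0}
    - {"gripper": 1,"xyz": [-0.004,0.041,0],"turn": 0}

```text
t: 9.85
position: [0.5169, -0.2107, 0.2954]
orientation: [1.0, 0.018, -0.002, -0.002]
contact_force: [-0.4, -0.5, -0.2]
width: 0.0854
gripper_force: 0.0
```

>>> apply_moves:
  increments:
    - {"gripper": 1,"xyz": [0,0,0],"turn": -7.5}
    - {"gripper": 1,"xyz": [0,0,0],"turn": -7.5}
    - {"gripper": 1,"xyz": [0,0,0],"turn": -7.5}
    - {"gripper": 1,"xyz": [0,0,0],"turn": -7.5}
    - {"gripper": 1,"xyz": [0,0,0],"turn": -7.5}
    - {"gripper": 1,"xyz": [0,0,0],"turn": -7.5}
    - {"gripper": 1,"xyz": [0,0,0],"turn": 0}
    - {"gripper": 1,"xyz": [0,0,0],"turn": 0}

```text
t: 10.65
position: [0.5177, -0.2093, 0.2965]
orientation: [0.917, 0.398, -0.001, -0.002]
contact_force: [0.1, -0.4, -0.6]
width: 0.0856
gripper_force: 0.0
```

```bash
python3 - <<'E'
from h import *
import json
s=ctrl.sense();c=ctrl.calibration('wrist');im=ctrl.grab_frame('wrist')
cv2.imwrite('pics/w4.png',im[:,:,::-1])
c['world_to_cam']=np.array(c['world_to_cam']).tolist();json.dump(c,open('w4.json','w'))
print(s['position'],s['orientation'],s['joints'])
E
```

```text
[ 0.51770767 -0.20933267  0.29646968] [ 0.91735439  0.39806661 -0.00118138 -0.00158099] [-5.09950359e-01  3.06945235e-02  1.69686927e+00  3.87644147e-05
  1.41797593e+00  2.42021673e-01]
```

View pics/w4.png

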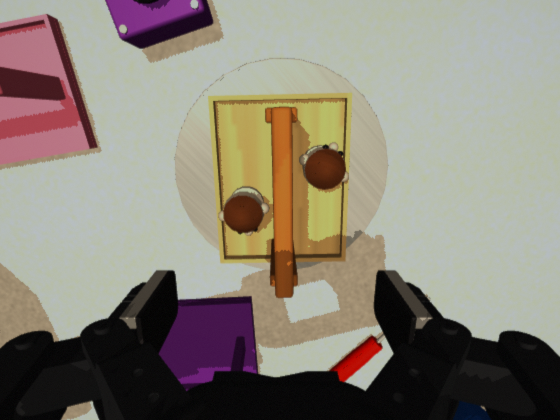

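The bar's top runs along the image from about (282,107) to (285,294). The heads are at (325,168) and (243,212), one on each side.

```bash
python3 - <<'E'
from h import *
import json
from scipy.spatial.transform import Rotation as R
c=json.load(open('w4.json'));s=ctrl.sense();M=R.from_quat(s['orientation']).as_matrix()
a=ray('wrist',282,107.5,.18,c);b=ray('wrist',285,295,.18,c);print(a,b,np.linalg.norm(a-b))
t=(a+b)/2;print(t,np.degrees(np.arctan2(*(a-b)[1::-1])),np.degrees(np.arctan2(M[1,0],M[0,0])))
print((t-s['position'])@M)
for p in((325,168),(243,212)):h=ray('wrist',*p,.12,c);print('head',(h-t)@M)
E
```

```text
[ 0.5740984  -0.15564952  0.18      ] [ 0.47056375 -0.27131911  0.18      ] 0.1552381347222078
[ 0.52233108 -0.21348431  0.18      ] 48.16860308656814 46.943792671544294
[1.16748044e-04 6.35580890e-03 1.16939813e-01]
head [0.02392151 0.04069024 0.05986055]
head [-0.0197839  -0.03883997  0.06013155]
```

>>> apply_moves:
  increments:
    - {"gripper": 1,"xyz": [0.001,0.006,0.02],"turn": -1.2}
    - {"gripper": 1,"xyz": [0,0,0.03],"turn": 0}
    - {"gripper": 1,"xyz": [0,0,0.03],"turn": 0}
    - {"gripper": 1,"xyz": [0,0,0.03],"turn": 0}
    - {"gripper": 1,"xyz": [0,0,0.02],"turn": 0}
    - {"gripper": 1,"xyz": [0,0,0.012],"turn": 0}
    - {"gripper": 1,"xyz": [0,0,0.004],"turn": 0}
    - {"gripper": 1,"xyz": [0,0,0],"turn": 0}
    - {"gripper": 1,"xyz": [0,0,0],"turn": 0}
  squeeze: 60

```text
t: 11.6
position: [0.5246, -0.2137, 0.1542]
orientation: [0.913, 0.409, 0.001, 0.001]
contact_force: [-0.7, -0.5, -0.7]
width: 0.0853
gripper_force: 0.0
```

```bash
python3 - <<'E'
from h import *
im=ctrl.grab_frame('wrist')
cv2.imwrite('pics/w5.png',im[:,:,::-1]);print(ctrl.sense()['position'],ctrl.sense()['contact_force'])
E
```

```text
[ 0.52470514 -0.21375016  0.15438699] [-0.08390866  0.834061    0.13939831]
```

View pics/w5.png

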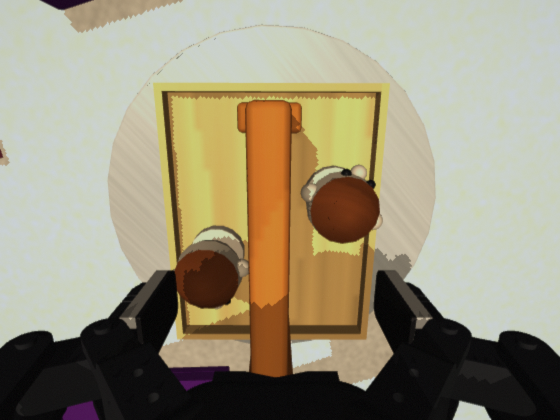

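The bar lies between the pads, about 1.5 mm left of the middle (270 against 275), and the heads are well below. I'll close now.

>>> apply_moves:
  increments:
    - {"gripper": 1,"xyz": [0,-0.0015,0.003],"turn": 0}
    - {"gripper": 1,"xyz": [0,0,0],"turn": 0}
    - {"gripper": 0,"xyz": [0,0,0],"turn": 0}
    - {"gripper": 0,"xyz": [0,0,0],"turn": 0}
    - {"gripper": 0,"xyz": [0,0,0],"turn": 0}
    - {"gripper": 0,"xyz": [0,0,0],"turn": 0}
    - {"gripper": 0,"xyz": [0,0,0],"turn": 0}
    - {"gripper": 0,"xyz": [0,0,0],"turn": 0}
    - {"gripper": 0,"xyz": [0,0,0],"turn": 0}
  squeeze: 60

```text
t: 12.55
position: [0.5223, -0.2119, 0.1498]
orientation: [0.913, 0.409, -0.0, -0.0]
contact_force: [-1.7, 1.6, 2.4]
width: 0.0145
gripper_force: 59.7
```

Gripped. I'll lift slowly by about 125 mm.

>>> apply_moves:
  increments:
    - {"gripper": 0,"xyz": [0,0,-0.003],"turn": 0}
    - {"gripper": 0,"xyz": [0,0,-0.005],"turn": 0}
    - {"gripper": 0,"xyz": [0,0,-0.007],"turn": 0}
    - {"gripper": 0,"xyz": [0,0,-0.008],"turn": 0}
    - {"gripper": 0,"xyz": [0,0,-0.008],"turn": 0}
    - {"gripper": 0,"xyz": [0,0,-0.008],"turn": 0}
    - {"gripper": 0,"xyz": [0,0,-0.008],"turn": 0}
    - {"gripper": 0,"xyz": [0,0,-0.008],"turn": 0}
    - {"gripper": 0,"xyz": [0,0,-0.008],"turn": 0}
    - {"gripper": 0,"xyz": [0,0,-0.008],"turn": 0}
    - {"gripper": 0,"xyz": [0,0,-0.008],"turn": 0}
    - {"gripper": 0,"xyz": [0,0,-0.008],"turn": 0}

```text
t: 13.75
position: [0.5225, -0.2121, 0.2374]
orientation: [0.913, 0.409, -0.0, -0.0]
contact_force: [0.4, -0.1, -5.5]
width: 0.0149
gripper_force: 58.6
```

>>> apply_moves:
  increments:
    - {"gripper": 0,"xyz": [0,0,-0.008],"turn": 0}
    - {"gripper": 0,"xyz": [0,0,-0.008],"turn": 0}
    - {"gripper": 0,"xyz": [0,0,-0.008],"turn": 0}
    - {"gripper": 0,"xyz": [0,0,-0.006],"turn": 0}
    - {"gripper": 0,"xyz": [0,0,-0.004],"turn": 0}
    - {"gripper": 0,"xyz": [0,0,-0.002],"turn": 0}
    - {"gripper": 0,"xyz": [0,0,0],"turn": 0}
    - {"gripper": 0,"xyz": [0,0,0],"turn": 0}
    - {"gripper": 0,"xyz": [0,0,0],"turn": 0}
    - {"gripper": 0,"xyz": [0,0,0],"turn": 0}

```text
t: 14.75
position: [0.5223, -0.212, 0.2722]
orientation: [0.913, 0.409, -0.0, -0.0]
contact_force: [-0.3, 0.8, -5.4]
width: 0.0152
gripper_force: 58.6
```

```bash
python3 - <<'E'
from h import *
a=ctrl.grab_frame('wrist');b=ctrl.grab_frame('scene')[120:280,60:273]
b=cv2.resize(b,(400,300),interpolation=cv2.INTER_CUBIC);a=cv2.resize(a,(400,300))
cv2.imwrite('pics/fin.png',np.hstack([a,b])[:,:,::-1]);s=ctrl.sense();print(s['position'],s['contact_force'],s['width'],np.abs(s['joint_vel']).max())
E
```

```text
[ 0.52240898 -0.21211175  0.27246273] [ 0.55398259 -1.04090377 -5.4984642 ] 0.014809303759444573 0.002211854734211307
```

View pics/fin.png

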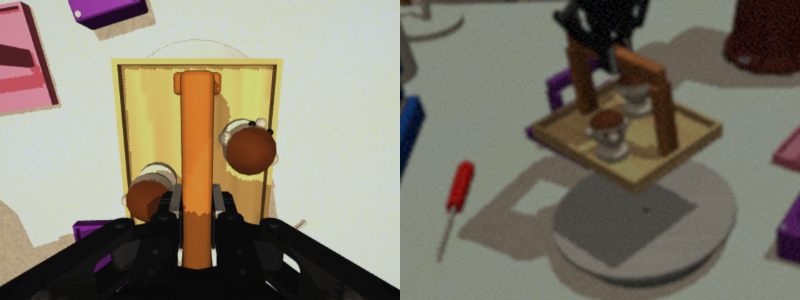

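The carrier hangs level about 12 cm above the plate with both heads standing, and the arm is still, so I'll hand it in.

```bash
python3 -c "
from station import ctrl
print(ctrl.close_job())"
```

```text
the job is handed in; nothing more can be done
None
```

I pressed the mushroom fully down, let it spring up and twisted it about 73° to its stop. The carrier is held about 12 cm above the turntable, level and still, with both heads standing, and I handed the job in; it returned no verdict.

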